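Lock the sterilising case with its quarter-turn stud

ROBOT

A 6-joint arm with a two-finger parallel gripper is mounted at the origin on the work surface. World frame = base frame: x ahead of the robot, y to its left, z up, the work surface at z = 0. Lengths are in m, angles in degrees, forces in N, time in s.
With the tool pointing down it reaches from about 0.225 to 0.875 m from the base axis. Payload 3.4 kg.
Tool frame: the origin (TCP) lies midway between the tips of the shut fingers; the grasp point (between the pads) lies 19 mm behind it; z points along the fingers, y is the direction in which the jaws open and shut (so a half turn about z gives the same grasp; the last joint's range is limited). The gripper opens to 85 mm and grips with 20 to 120 N. Pads are 22 mm wide; open, the fingers measure 114 mm over their backs; the gripper's body (76 mm by 85 mm) begins 54 mm behind the grasp point. The pads swing forward as they close: fully open they stand 13 mm farther back than shut.
Start: joints at [56.723, 15.808, 86.224, -0, 77.962, -6.933], TCP at [0.255, 0.515, 0.231] pointing down, gripper open.
Joint ranges: [-165.64, 165.64], [-43.16, 119.46], [12.63, 154.43], [-67.54, 247.53], [6.08, 155.33], [-154.97, 154.97]. Speed limits (degrees/s): [147.25, 147.25, 180, 180, 180, 180].

INTERFACE

Orientations are given as [roll, pitch, yaw] about the fixed x, y, z axes, in that order (R = Rz(yaw) Ry(pitch) Rx(roll)).
In Python, from bench import ctrl gives the robot as it stands.
- The arm moves only by the tool drive_tool, never from a script. Its arguments are lists of equal length, an entry for each row: "fingers": the finger opening in mm, from 0 to 85.4; "dp": the shift along the world's x, y, z in mm, a list of three; "turn": the turn about the world's z in rad. In form: {"fingers": [fingers, ...], "dp": [[tx, ty, tz], ...], "turn": [turn, ...]}. A call has exactly 8 rows; each row is the pose to reach, as a shift and turn from the pose commanded when the call began; what a row does not reach only later rows make up. A row lasts 1/8 s, in which the tool goes at most 62.5 mm and 10.7 degrees, less where a joint would pass 70% of its speed; a pose out of reach is approached as far as the arm can. A call with a gripper value outside its range is refused whole. The fingers move at their own pace and stop on an object; the grip force is fixed at half the most. Time passes only in rows, so rows that repeat a pose let the fingers close, or fill a call up. It gives the time, the measured TCP pose, the force and the opening at its end, in the units of the state.
- ctrl.get_state(): the state, without advancing time (a new reading comes with each control period).
- ctrl.grab_frame(name): name is "side" or "top" or "wrist"; returns a dict with "frame" (420x560x3 uint8, red, green, blue), "intrinsics" (3x3 intrinsics, pixels), "view" (4x4, takes a point from world to camera coordinates). Camera axes: x right, y up, looking along -z (the intrinsics and any distortion apply to the point x, -y, -z); pixel columns grow to the right and rows downward; lengths in m; the calibration is good to about 2 mm. A picture is of the moment at which its call begins. There is no depth.
- ctrl.sign_off(): hands the job in, once; it reports no verdict.
Trained networks look in a picture, given as the dict that the camera call returned (one of the last four; its "shot" number tells which), for a name from the list of things; names that differ only in an ending like _2 or _b are one class to them, and where a whole thing is asked for, a point or a joint stands for the part that bears it (a point fixed in the world has none). Each returns a list of dicts, best first, with "p" (0 to 1); they miss things now and then, are a little off and sometimes report something else, mostly with a low value. They report only what shows in the picture. A call takes as long as a camera call.
- ctrl.cut_out(picture, query): "mask" (420x560 bool, what is visible of it) and "rect" ([centre column, centre row, width, height] in pixels, round what is visible of it).
- ctrl.pinpoint(picture, query): "pixel" ([column, row] in pixels: a listed point, or the origin of a listed thing).
The state is a dict: "clock": time; "joints": joint angles; "joint_vel": joint speeds; "tau": joint torques, N m; "position": TCP position; "tcp_rot": TCP orientation; "wrist_force": force on the tool from outside, world axes, zero at the start; "wrist_torque": the same for the moment, N m; "finger_gap": finger opening in m.
Only numpy, scipy, OpenCV 4.12 (cv2) and the standard library are available. Lean on these libraries where they do the work, as an engineer would, in place of code of your own. Each camera call takes 0.05 s, during which the arm holds its last target.

TASK

Take the loose quarter-turn stud out of its rest block, put its foot bar through the slot in the lid of the sterilising case, press it gently down against the spring until it bottoms and turn it ninety degrees clockwise (seen from above) until its cam catches under the lid. Then let go, leaving the stud caught upright in the lid and the other things on the table where they stand; never lean hard on the stud or the lid (keep under 25 newtons).

Things in the scene. Friction and masses are not known exactly. Their poses are not given: they have to be found in the camera images.
- key_grip (a point): Loose plain steel stud, 75 mm tall, 90 g (varies); this point is on its upright axis amid its wing grip, 61 mm above the underside of its foot. Wing: flat, 34 mm long along x, 11 mm thick along y, 14 mm above and below this point. Under it a flange 36 mm across, 4 mm thick, then a stem 8 mm thick. Half a turn about z makes no difference. Starts upright, flange lying on the rest block.
- key_foot (a point): Centre of the underside of the stud's foot bar (its cam): 24 mm long along x (parallel to the wing), 7 mm wide along y, 5 mm tall, at the lower end of the stem, 43 mm below the flange's underside.
- case: Fixed steel sterilising case, 170 mm (x) by 250 mm (y), 75 mm high, wire handles on its short sides, small dark vent dots, a dark frame round the lid's slot; origin at the centre of its underside. Inside, the foot bar can turn only in the last 2.5 mm before the bottom, only clockwise seen from above, by 90 degrees to a stop; eased up there it rises 3 mm into a pocket and is caught.
- slot (a point): Centre of the slot in the lid's top: 27 mm along x, 10.5 mm along y, its straight channel 14 mm deep. About 24 mm down the foot meets a sprung cup (4 N, rising to 10 N over 9.5 mm, then a hard bottom). Depth of cup and catch differs by up to 8 mm either way with the trays stacked inside, unseen: caught, key_grip is 25 to 41 mm above this point and the wing along y; bottomed, 5.5 mm lower.
- rest: Fixed aluminium block 85 mm (x) by 100 mm (y) by 48 mm high with three small blue grommets; origin at the centre of its underside. A round hole 30 mm in diameter, through its height, at y = +20 mm, holds the stud at the start.
- dish: Loose small steel bowl, 64 mm across, 28 mm high, on the table beyond the work; origin at its underside. Leave it alone.
- jar: Loose amber glass jar, 52 mm across, 60 mm high, on the table beyond the work; origin at its underside. Leave it alone.
- mirror: Loose steel mouth mirror, a rod 110 mm long along x and 8 mm thick with a 22 mm disc at the end of a thin neck, lying on the table beyond the work; origin at the rod's middle, on its underside. Leave it alone.

How it is judged (in metres and radians):
On the way, in this order (a step that is already met when the one before it is completed fails the run):
1. the stud's foot bar is through the slot, bar along the slot (z of key_grip in the frame of slot below 0.055 m and horizontal distance between key_grip and slot below 0.006 m and angle between the x axis of key_grip and the x axis of slot, either way round below 0.35 rad), for 0.1 s.
2. the stud is pressed down and turned a quarter turn, bar across the slot under the lid (z of key_grip in the frame of slot below 0.0435 m and horizontal distance between key_grip and slot below 0.006 m and angle between the x axis of key_grip and the y axis of slot, either way round below 0.25 rad), for 0.1 s.
At the end, for the whole second after the job is handed in: The stud stands caught in the case's slot: wing across the slot within 0.25 rad, its key_grip within 6 mm of the slot's centre seen from above and 22 to 43.5 mm above the lid top, upright within 0.15 rad, at rest and released (all of step 2 and z of key_grip in the frame of slot above 0.022 m and angle between key_grip's own z axis and vertical below 0.15 rad and linear speed of key below 0.02 m/s and contact force between key and the arm below 0.1 N and contact force between key and the fingers below 0.1 N); the robot touches nothing.
It fails at once if the stud is pressed on the bottom of its sprung cup with more than 28 N (contact force between key and cup_c0 above 28 N).
It fails at once if the stud is forced against the case's lid with more than 28 N (contact force between key and case above 28 N).
It fails at once if the robot leans on the case with more than 28 N (contact force between any of the fingers, the arm and case above 28 N).
It fails at once if the dish, the jar or the mouth mirror is shifted by more than 20 mm (distance of any of dish, jar, mirror from where it was at the start of the episode above 0.02 m).
It also fails if it takes over 61 s, if anything falls off the work surface, if the arm or the gripper's body presses on something with over 40 N, if the wrist force passes 120 N, or if a joint passes its speed limit or range.

## Working session

There is one attempt and no reset: what is moved stays moved. The work goes in short steps, Python scripts to look and compute and a tool call to move; the robot and the scene stay as the last step left them, time stands still between calls to the robot, and variables do not carry over. Pictures are saved under pics/ and viewed, and the job is handed in when it is done.

Besides the shell and the picture viewer there is one more tool, called by a JSON object that holds its "fn" and its "kwargs". drive_tool: Moves the arm, as the interface text tells. Its arguments: {"type":"object","properties":{"fingers":{"type":"array","items":{"type":"number"}},"dp":{"type":"array","items":{"type":"array","items":{"type":"number"}}},"turn":{"type":"array","items":{"type":"number"}}},"required":["fingers","dp","turn"]}

```bash
ls; mkdir -p pics
cat > h.py <<'E'
import numpy as np, cv2
from bench import ctrl
def snap(n,fn=None):
    f=ctrl.grab_frame(n)
    if fn: cv2.imwrite('pics/'+fn,f['frame'][:,:,::-1])
    return f
def proj(f,P):
    P=np.atleast_2d(P); V=np.array(f['view']); c=P@V[:3,:3].T+V[:3,3]
    c=c*[1,-1,-1]; p=c@np.array(f['intrinsics']).T
    return p[:,:2]/p[:,2:]
def ray(f,px):
    V=np.array(f['view']);R=V[:3,:3];o=-R.T@V[:3,3]
    d=np.linalg.inv(np.array(f['intrinsics']))@[px[0],px[1],1]
    return o,R.T@(d*[1,-1,-1])
def atz(f,px,z):
    o,d=ray(f,px); return o+d*(z-o[2])/d[2]
def tri(obs):
    A=np.zeros((3,3));b=np.zeros(3)
    for f,px in obs:
        o,d=ray(f,px);d=d/np.linalg.norm(d);M=np.eye(3)-np.outer(d,d);A+=M;b+=M@o
    X=np.linalg.solve(A,b)
    return X,[np.round(proj(f,X)[0]-px,1) for f,px in obs]
E
python3 - <<'E'
from h import *
s=ctrl.get_state();print(s)
F={n:snap(n,n+'0.png') for n in ['side','top','wrist']}
for n,f in F.items():
    print(n,[k for k in f],np.round(f['intrinsics'],1).tolist(),np.round(f['view'],3).tolist())
    for q in ['key_grip','key_foot','slot','case','rest','dish','jar','mirror']:
        r=ctrl.pinpoint(f,q)
        print(n,q,[(np.round(x['pixel'],1).tolist(),round(x['p'],2)) for x in r[:2]])
E
```

```text
pics
{'clock': 0.0, 'joints': array([ 5.67239190e+01,  1.58481542e+01,  8.62969208e+01, -8.25227178e-04,
        7.79634642e+01, -6.93200697e+00]), 'joint_vel': array([ 0.09033983, -0.00017144,  0.00740434, -0.02532814,  0.06488115,
        0.01895848]), 'tau': array([-1.12648468e-03, -4.16760635e+01, -2.45804930e+01, -5.18684692e-05,
        1.10479421e-02,  4.67866045e-06]), 'position': array([0.25485973, 0.5148175 , 0.23042261]), 'tcp_rot': array([-1.79892157e+02, -1.22988924e-02,  1.53656087e+02]), 'wrist_force': array([ 0.48884426,  0.09359235, -0.3329229 ]), 'wrist_torque': array([-0.03522459,  0.00966369, -0.04122004]), 'finger_gap': 0.08545143020876218}
side ['frame', 'intrinsics', 'view', 'shot'] [[413.7, 0.0, 277.3], [0.0, 413.7, 202.5], [0.0, 0.0, 1.0]] [[0.989, -0.151, -0.006, -0.602], [0.112, 0.705, 0.701, -0.121], [-0.102, -0.693, 0.714, -0.661], [0.0, 0.0, 0.0, 1.0]]
side key_grip [([210.6, 144.3], 0.61)]
side key_foot []
side slot [([241.9, 326.4], 0.71), ([396.5, 349.3], 0.65)]
side case [([247.2, 351.3], 0.76)]
side rest [([217.7, 176.0], 0.9)]
side dish [([360.5, 2
[... 254 characters left out ...]
.016, 0.16, -0.628], [-0.16, -0.016, 0.987, -0.697], [0.0, 0.0, 0.0, 1.0]]
top key_grip [([169.2, 271.9], 0.94)]
top key_foot []
top slot [([403.4, 264.0], 0.88)]
top case [([391.9, 264.6], 0.83)]
top rest [([191.9, 278.6], 0.78)]
top dish [([297.9, 146.4], 0.58)]
top jar [([241.0, 140.8], 0.6), ([405.2, 157.3], 0.24)]
top mirror [([403.7, 156.2], 0.63)]
wrist ['frame', 'intrinsics', 'view', 'shot'] [[333.6, 0.0, 278.7], [0.0, 333.6, 210.4], [0.0, 0.0, 1.0]] [[0.444, 0.896, -0.002, -0.573], [-0.85, 0.42, -0.317, 0.042], [-0.283, 0.143, 0.948, -0.381], [0.0, 0.0, 0.0, 1.0]]
wrist key_grip []
wrist key_foot []
wrist slot []
wrist case []
wrist rest []
wrist dish []
wrist jar []
wrist mirror []
```

View pics/side0.png

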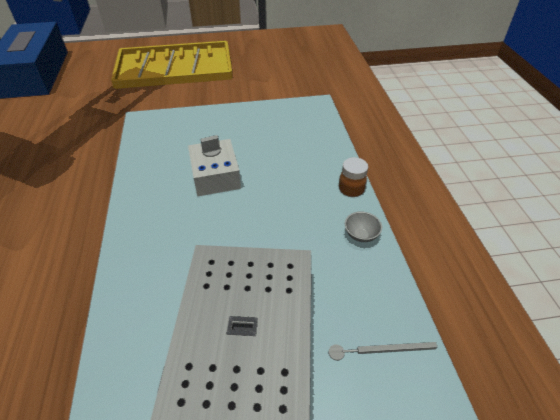

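View pics/top0.png

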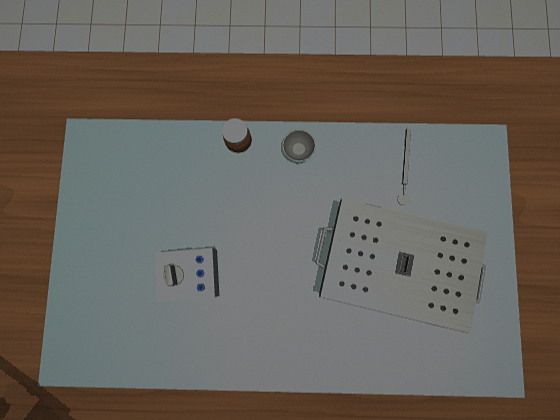

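View pics/wrist0.png

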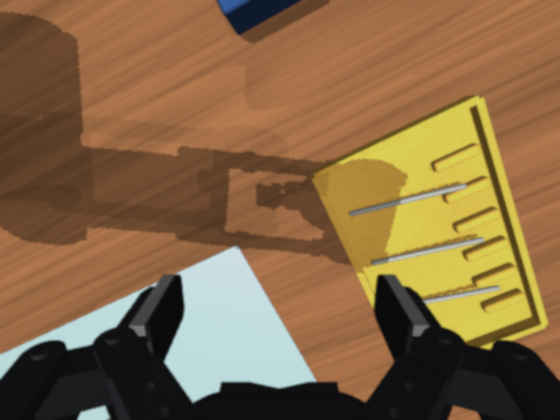

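Run:
```python
from h import *
F={n:snap(n) for n in ['side','top']}
s,t=F['side'],F['top']
for q,a,b in [('grip',(210.6,144.3),(169.2,271.9)),('slot',(241.9,326.4),(403.4,264)),('case',(247.2,351.3),(391.9,264.6)),('rest',(217.7,176),(191.9,278.6))]:
    X,e=tri([(s,a),(t,b)]);print(q,X.round(4),e)
def ang(mask,f,z):
    c,_=cv2.findContours(mask.astype(np.uint8),0,2);c=max(c,key=cv2.contourArea)[:,0,:]
    W=np.array([atz(f,p,z)[:2] for p in c.astype(float)],np.float32)*1000
    return cv2.minAreaRect(W)
for q,z in [('case',.075),('rest',.048),('key_grip',.08)]:
    for n,f in F.items():
        for r in ctrl.cut_out(f,q)[:1]: print(q,n,r['p'],np.round(r['rect']),ang(r['mask'],f,z))
im=t['frame'][:,:,::-1]
cv2.imwrite('pics/topz1.png',np.hstack([cv2.resize(im[220:320,120:220],(400,400),interpolation=2),cv2.resize(im[210:310,350:450],(400,400),interpolation=2)]))
im=s['frame'][:,:,::-1]
cv2.imwrite('pics/sidez1.png',np.hstack([cv2.resize(im[95:195,160:260],(400,400),interpolation=2),cv2.resize(im[270:370,190:290],(400,400),interpolation=2)]))
```

```text
grip [0.5102 0.1907 0.0604] [array([ 1.1, -0.2]), array([0. , 1.3])]
slot [ 0.533  -0.2058  0.0708] [array([-0.2,  0. ]), array([-0. , -0.1])]
case [ 0.5347 -0.2042 -0.0044] [array([-0.7,  0.1]), array([-0. , -0.5])]
rest [ 0.5076  0.1659 -0.0013] [array([-3.2,  0.4]), array([ 0. , -3.5])]
case side 0.68 [232. 332. 160. 174.] ((535.0182495117188, -199.26414489746094), (242.23977661132812, 172.81907653808594), 78.05131530761719)
case top 0.92 [401. 266. 167. 134.] ((535.2523193359375, -198.7110137939453), (278.2135314941406, 173.2755126953125), 77.75346374511719)
rest side 0.77 [216. 166.  50.  59.] ((511.05474853515625, 141.73802185058594), (86.56669616699219, 150.38014221191406), 5.7790656089782715)
rest top 0.82 [188. 274.  63.  47.] ((509.6960754394531, 163.52703857421875), (86.77593994140625, 108.07061767578125), 5.854141712188721)
key_grip side 0.61 [210. 146.  14.  22.] ((508.8058166503906, 160.97586059570312), (33.903446197509766, 64.14690399169922), 0.7565799951553345)
key_grip top 0.81 [173. 274.  19.  22.] ((508.9854736328125, 179.46104431152344), (32.85881805419922, 32.0343132019043), 1.0861736536026)
```

View zooms.

View pics/topz1.png

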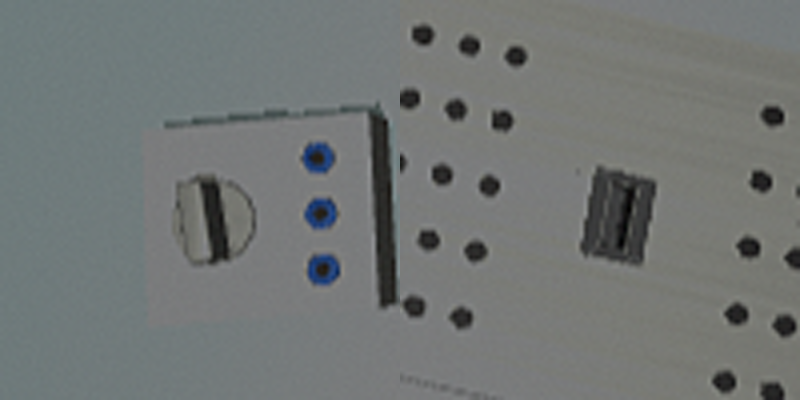

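View pics/sidez1.png

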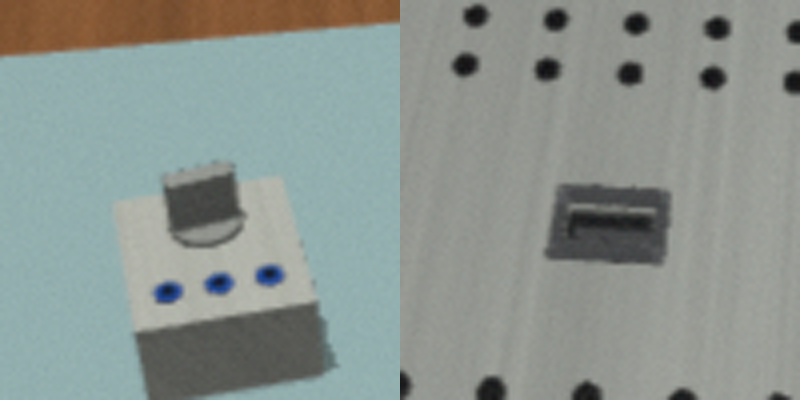

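{"fn": "drive_tool", "kwargs": {"fingers": [85,85,85,85,85,85,85,85], "dp": [[36,-46,0],[72,-92,0],[110,-140,0],[146,-186,0],[182,-232,0],[218,-280,0],[255,-325,0],[255,-325,0]], "turn": [0.1,0.2,0.3,0.4,0.5,0.6,0.6,0.6]}}

```text
clock: 2.75
position: [0.5128, 0.1871, 0.2311]
tcp_rot: [-179.9, 0.1, -172.3]
wrist_force: [-0.2, 0.5, 0.1]
finger_gap: 0.085
```

Run:
```python
from h import *
s=ctrl.get_state();print(s['position'],s['tcp_rot'],s['joints'].round(1),s['wrist_force'],s['finger_gap'])
w=snap('wrist','wrist1.png')
print('tcp px',proj(w,s['position']),proj(w,[0.51,.1907,.066]), w['view'].round(3).tolist() if hasattr(w['view'],'round') else w['view'])
for q in ['key_grip','rest']:
    r=ctrl.pinpoint(w,q);print(q,[(np.round(x['pixel'],1).tolist(),round(x['p'],2)) for x in r[:2]])
```

```text
[0.5128391  0.18709255 0.23111715] [-1.79931443e+02  6.01260034e-02 -1.72286050e+02] [ 12.8  13.3  89.8  -0.1  76.9 -84.9] [-0.22549509  0.46250336  0.05371192] 0.085037767414903
tcp px [[280.84921818 276.81258066]] [[284.33096841 186.66680348]] [[-0.134, 0.991, -0.002, -0.115], [-0.939, -0.128, -0.318, 0.547], [-0.315, -0.041, 0.948, -0.211], [0.0, 0.0, 0.0, 1.0]]
key_grip [([276.7, 181.4], 0.75)]
rest []
```

View pics/wrist1.png

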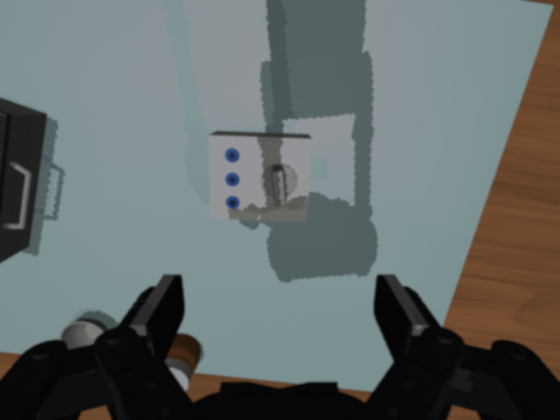

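{"fn": "drive_tool", "kwargs": {"fingers": [85,85,85,85,85,85,85,85], "dp": [[-1,1,-20],[-1,2,-40],[-2,3,-60],[-2,3,-80],[-2,3,-90],[-2,3,-90],[-2,3,-90],[-2,3,-90]], "turn": [0,0,0,0,0,0,0,0]}}

```text
clock: 3.9
position: [0.5087, 0.1935, 0.1422]
tcp_rot: [180.0, 0.1, -172.0]
wrist_force: [-0.6, 0.2, 0.6]
finger_gap: 0.0847
```

Run:
```python
from h import *
s=ctrl.get_state();print(s['position'],s['tcp_rot'],s['wrist_force'])
F={n:snap(n) for n in ['wrist','side','top']}
w=F['wrist'];im=w['frame'][:,:,::-1]
obs=[]
for n,f in F.items():
    r=ctrl.pinpoint(f,'key_grip');print(n,[(np.round(x['pixel'],1).tolist(),round(x['p'],2)) for x in r[:2]])
    if r: obs.append((f,r[0]['pixel'])); print(atz(f,r[0]['pixel'],.066))
print(tri(obs)); print(proj(w,[0.51,.1907,.066]))
c=proj(w,[0.51,.1907,.066])[0].astype(int);x0=max(c[0]-80,0);y0=max(c[1]-60,0);print(x0,y0)
cv2.imwrite('pics/w2.png',cv2.resize(im[y0:y0+120,x0:x0+160],(800,600),interpolation=2))
```

```text
[0.5086922  0.19353957 0.14217788] [ 1.79984448e+02  9.69806299e-02 -1.71958938e+02] [-0.56432316  0.22642436  0.62179652]
wrist [([267.4, 219.7], 0.66)]
[0.50851476 0.18445037 0.066     ]
side [([212.0, 142.8], 0.76)]
[0.51130245 0.1873773  0.066     ]
top [([170.0, 276.9], 0.66)]
[0.50399781 0.18739347 0.066     ]
(array([0.50774409, 0.18553255, 0.06785313]), [array([1.6, 0.1]), array([-1.9, -0. ]), array([ 0.9, -2.2])])
[[275.9641654  222.84340764]]
195 162
```

View pics/w2.png

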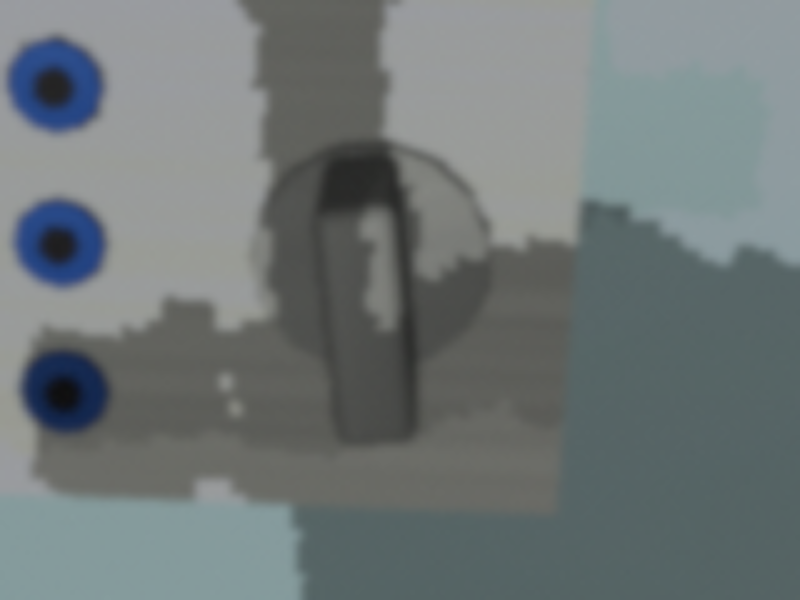

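Run:
```python
from h import *
w=snap('wrist')
s=ctrl.get_state();print(s['position'],s['tcp_rot'])
P=[atz(w,(194.9+x/5,161.9+y/5),.080)*1000 for x,y in [(320,208),(398,205),(413,438),(337,440)]]
P=np.array(P)[:,:2];print(P.round(1),P.mean(0))
for a,b in [(3,0),(2,1)]:
    d=P[b]-P[a];print(np.hypot(*d),np.degrees(np.arctan2(d[1],d[0])))
print(atz(w,(194.9+373/5,161.9+252/5),.052))
```

```text
[0.50824722 0.19321785 0.1414067 ] [ 1.79994082e+02  8.07407719e-03 -1.71978656e+02]
[[492.4 177.1]
 [490.6 186.9]
 [522.8 193.4]
 [524.5 183.3]] [507.5808181  185.17147669]
32.730269413077 -169.0408835101952
32.84797626403246 -168.67649504954534
[0.50692586 0.18509373 0.052     ]
```

{"fn": "drive_tool", "kwargs": {"fingers": [85,85,70,50,40,40,40,40], "dp": [[0,-4,-15],[0,-7,-30],[0,-7,-45],[0,-7,-60],[0,-7,-75],[0,-7,-86],[0,-7,-86],[0,-7,-86]], "turn": [0.02,0.055,0.055,0.055,0.055,0.055,0.055,0.055]}}

```text
clock: 5.25
position: [0.5086, 0.1865, 0.0556]
tcp_rot: [180.0, 0.0, -168.8]
wrist_force: [-0.1, 1.0, -0.3]
finger_gap: 0.04
```

{"fn": "drive_tool", "kwargs": {"fingers": [25,15,8,5,5,5,5,5], "dp": [[0,0,0],[0,0,0],[0,0,0],[0,0,0],[0,0,0],[0,0,0],[0,0,0],[0,0,0]], "turn": [0,0,0,0,0,0,0,0]}}

```text
clock: 6.25
position: [0.5086, 0.1864, 0.0559]
tcp_rot: [180.0, 0.1, -168.8]
wrist_force: [-0.2, 0.6, 5.6]
finger_gap: 0.0097
```

Run:
```python
from h import *
w=snap('wrist','w3.png')
s=ctrl.get_state();print(s['position'],s['tcp_rot'],s['wrist_force'],s['finger_gap'])
```

```text
[0.50856414 0.18640919 0.05591145] [ 1.79993114e+02  5.97450369e-02 -1.68816367e+02] [-0.54470263 -0.50241736  6.11855872] 0.009797063591098533
```

View pics/w3.png

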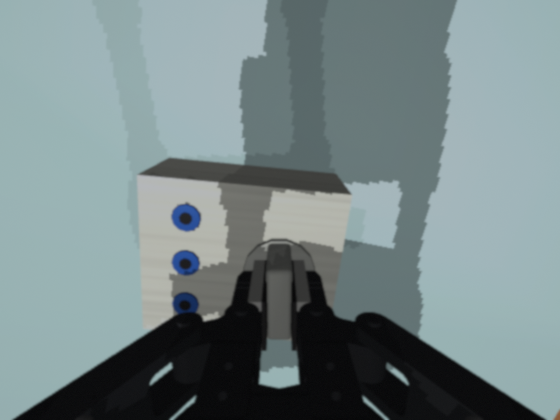

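{"fn": "drive_tool", "kwargs": {"fingers": [5,5,5,5,5,5,5,5], "dp": [[0,0,5],[0,0,20],[0,0,45],[0,0,70],[0,0,95],[0,0,120],[0,0,120],[0,0,120]], "turn": [0,0,0,0,0,0,0,0]}}

```text
clock: 7.3
position: [0.5075, 0.1862, 0.1748]
tcp_rot: [180.0, -0.1, -168.8]
wrist_force: [-0.2, 0.1, -1.9]
finger_gap: 0.0098
```

Run:
```python
from h import *
F={n:snap(n) for n in ['wrist','side','top']}
s=ctrl.get_state();print(s['position'],s['tcp_rot'],s['wrist_force'],s['finger_gap'])
tiles=[]
for n,f in F.items():
    c=proj(f,s['position'])[0].round().astype(int);print(n,c)
    x0=int(np.clip(c[0]-50,0,460));y0=int(np.clip(c[1]-50,0,320));print(x0,y0)
    tiles.append(cv2.resize(f['frame'][y0:y0+100,x0:x0+100,::-1],(400,400),interpolation=2))
cv2.imwrite('pics/g4.png',np.hstack(tiles[1:])); cv2.imwrite('pics/w4.png',F['wrist']['frame'][:,:,::-1])
# slot in top/side: frame mask zoom at known region
for n,(cx,cy) in [('side',(242,326)),('top',(404,264))]:
    f=F[n];cv2.imwrite(f'pics/slot_{n}.png',cv2.resize(f['frame'][cy-25:cy+25,cx-30:cx+30,::-1],(720,600),interpolation=2))
    for q in ['key_grip','key_foot','slot']:
        r=ctrl.pinpoint(f,q);print(n,q,[(np.round(x['pixel'],1).tolist(),round(x['p'],2)) for x in r[:2]])
```

```text
[0.50735023 0.18610228 0.17409278] [ 1.79999535e+02 -1.46493064e-01 -1.68815074e+02] [ 0.28042749 -0.32628664 -1.1358691 ] 0.009792156271594856
wrist [281 276]
231 226
side [202  93]
152 43
top [150 275]
100 225
side key_grip [([201.8, 87.3], 0.75)]
side key_foot [([204.9, 116.0], 0.75), ([201.5, 88.8], 0.63)]
side slot [([242.5, 327.5], 0.96)]
top key_grip [([147.3, 276.6], 0.63)]
top key_foot [([407.6, 156.8], 0.74), ([160.3, 274.8], 0.6)]
top slot [([401.9, 266.3], 0.69)]
```

View pics/g4.png

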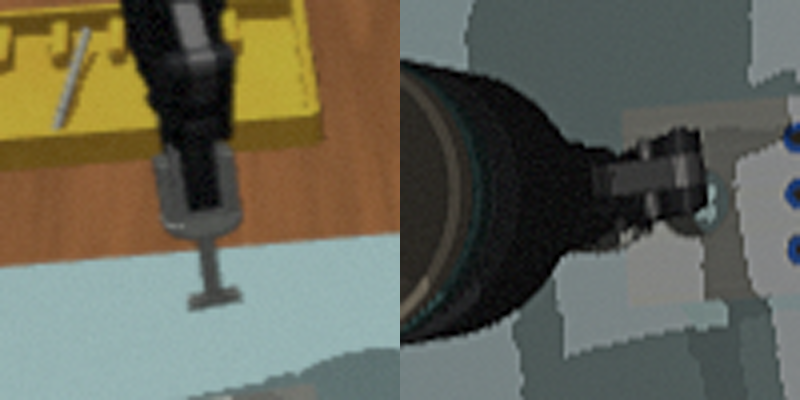

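View pics/slot_side.png

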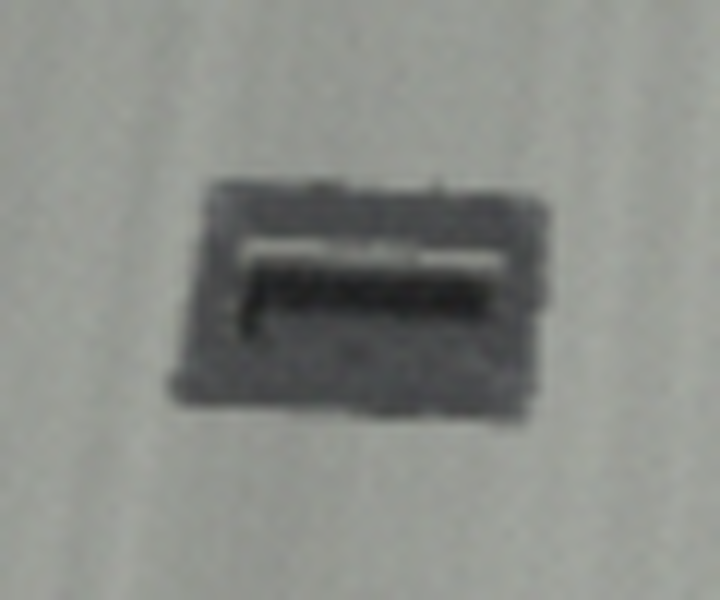

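View pics/slot_top.png

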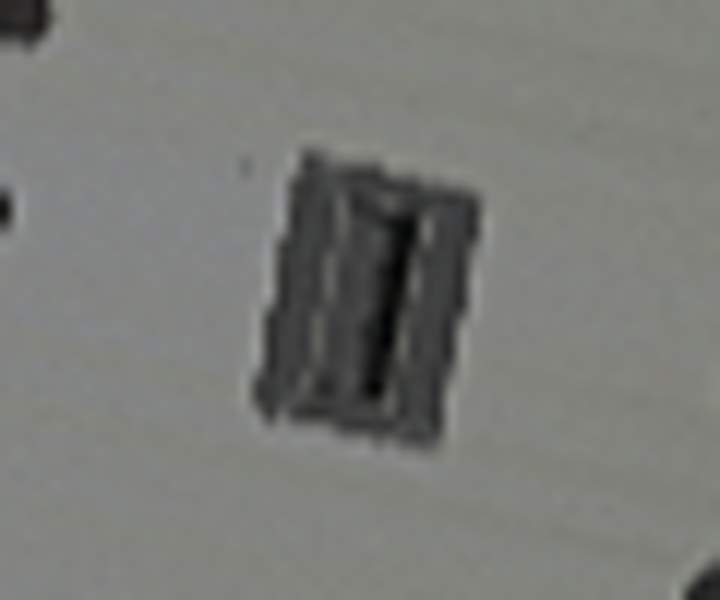

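View pics/w4.png

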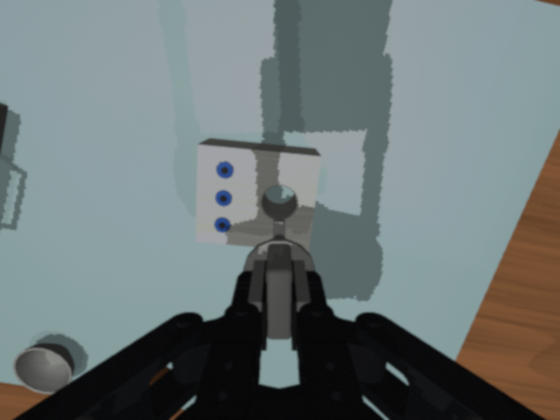

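Run:
```python
from h import *
F={n:snap(n) for n in ['side','top']}
C={'side':([(210,185),(548,200),(528,418),(175,403)],(212,301)),'top':([(305,152),(482,195),(435,445),(258,412)],(374,239))}
for n,(cs,o) in C.items():
    P=np.array([atz(F[n],(o[0]+x/12-.5,o[1]+y/12-.5),.075)[:2] for x,y in cs])*1000
    print(n,P.round(1).tolist(),P.mean(0).round(2))
    for i in range(4):
        d=P[(i+1)%4]-P[i];print(round(np.hypot(*d),1),round(np.degrees(np.arctan2(d[1],d[0]))%90,1))
# case angle from mask
for n,f in F.items():
    hsv=f['frame']
    r=ctrl.pinpoint(f,'slot');print(n,[atz(f,x['pixel'],.075) for x in r[:1]])
# stud in hand: side/top check on grip/foot model
s=ctrl.get_state();p=s['position'];print(p)
yaw=np.radians(s['tcp_rot'][2]);tx=np.array([np.cos(yaw),np.sin(yaw),0])
f=F['side']
dz=.066-.0559
for a in [0,1.3,2.6]:
  ft=p+tx*a/1000+[0,0,dz-.061]
  print(a,[proj(f,ft+tx*t+[0,0,h]).round(1).tolist() for t in(-.012,.012) for h in (0,.005)])
x0,y0=int(proj(f,ft)[0][0])-20,int(proj(f,ft)[0][1])-35
cv2.imwrite('pics/foot5.png',cv2.resize(f['frame'][y0:y0+50,x0:x0+40,::-1],(480,600),interpolation=2));print(x0,y0)
```

```text
side [[518.3, -191.1], [553.6, -198.4], [548.7, -222.5], [513.0, -215.3]] [ 533.41 -206.82]
36.1 78.3
24.7 78.5
36.4 78.6
24.8 77.7
top [[553.8, -197.8], [548.3, -222.2], [513.7, -214.7], [517.8, -190.4]] [ 533.4  -206.28]
25.1 77.2
35.4 77.8
24.7 80.5
36.8 78.5
side [array([ 0.53499106, -0.21093415,  0.075     ])]
top [array([ 0.52888039, -0.20859717,  0.075     ])]
[0.50821289 0.18630079 0.17530074]
0 [[[213.0, 116.3]], [[212.6, 113.9]], [[200.0, 118.9]], [[199.7, 116.5]]]
1.3 [[[212.3, 116.4]], [[211.9, 114.1]], [[199.3, 119.0]], [[198.9, 116.7]]]
2.6 [[[211.6, 116.5]], [[211.2, 114.2]], [[198.6, 119.1]], [[198.2, 116.8]]]
185 82
```

View pics/foot5.png

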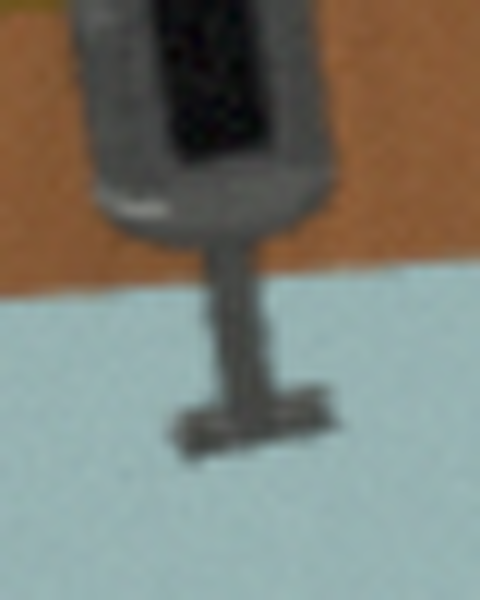

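{"fn": "drive_tool", "kwargs": {"fingers": [5,5,5,5,5,5,5,5], "dp": [[2,-30,0],[6,-85,0],[10,-145,0],[14,-205,0],[18,-265,0],[22,-325,0],[25,-370,0],[26,-393,0]], "turn": [-0.05,-0.1,-0.15,-0.2,-0.25,-0.3,-0.35,-0.4]}}

```text
clock: 8.95
position: [0.5342, -0.209, 0.1753]
tcp_rot: [-180.0, 0.0, 168.0]
wrist_force: [-0.4, 0.2, -1.4]
finger_gap: 0.0098
```

{"fn": "drive_tool", "kwargs": {"fingers": [5,5,5,5,5,5,5,5], "dp": [[0,0,0],[0,0,-10],[0,0,-20],[0,0,-30],[0,0,-37],[0,0,-37],[0,0,-37],[0,0,-37]], "turn": [0,0,0,0,0,0,0,0]}}

```text
clock: 9.95
position: [0.5345, -0.2069, 0.1387]
tcp_rot: [-180.0, 0.1, 168.3]
wrist_force: [-0.2, 0.1, -1.4]
finger_gap: 0.0101
```

```bash
cat > look.py <<'E'
from h import *
import sys
tag=sys.argv[1]
s=ctrl.get_state();p=s['position'];print(p,s['tcp_rot'],s['wrist_force'],s['finger_gap'],s['clock'])
F={n:snap(n) for n in ['side','top','wrist']}
yaw=np.radians(s['tcp_rot'][2]);tx=np.array([np.cos(yaw),np.sin(yaw),0])
A=[]
for n,f in F.items():
    ft=p+[0,0,-.0509]
    c=proj(f,[.5334,-.2065,.085])[0].astype(int);x0,y0=int(np.clip(c[0]-25,0,510)),int(np.clip(c[1]-40,0,360))
    print(n,x0,y0,'foot ends',proj(f,[ft-tx*.012,ft+tx*.012]).round(1).tolist(),'slot',proj(f,[.5334,-.2065,.075]).round(1).tolist())
    if n!='wrist':A.append(cv2.resize(f['frame'][y0:y0+60,x0:x0+50,::-1],(400,480),interpolation=2))
    else: cv2.imwrite(f'pics/{tag}w.png',f['frame'][:,:,::-1])
cv2.imwrite(f'pics/{tag}.png',np.hstack(A))
E
python3 look.py a6
```

```text
[ 0.53447199 -0.2068989   0.13873007] [-1.79991627e+02  5.01093047e-02  1.68262176e+02] [-0.23310393  0.05025954 -1.401565  ] 0.010103416955046296 9.95
side 216 281 foot ends [[251.8, 320.8], [232.4, 319.9]] slot [[241.9, 325.2]]
top 381 223 foot ends [[408.1, 255.5], [405.5, 269.9]] slot [[404.5, 263.5]]
wrist 255 192 foot ends [[280.3, 252.8], [280.4, 217.5]] slot [[280.6, 226.3]]
```

View pics/a6.png

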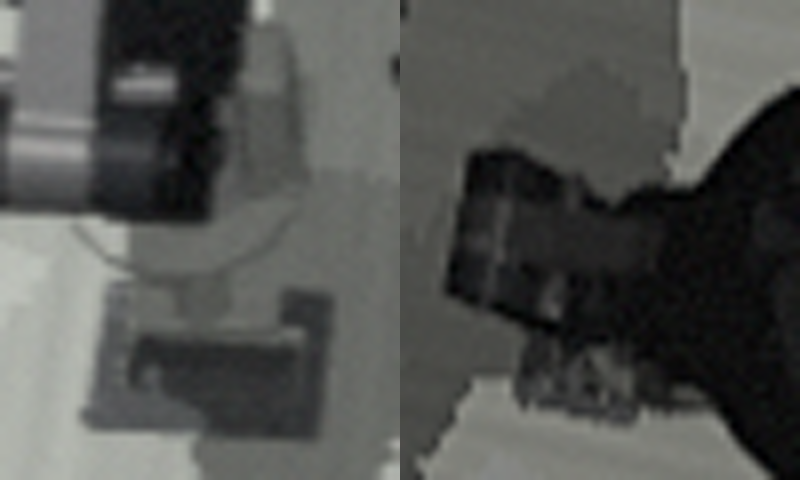

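View pics/a6w.png

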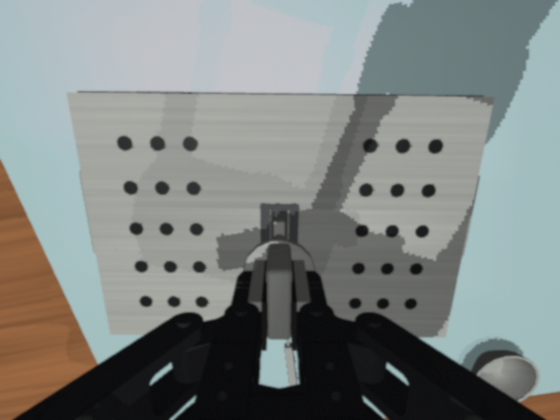

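Run:
```python
from h import *
f=snap('wrist');s=ctrl.get_state();p=s['position']
x0,y0=240,190
im=cv2.resize(f['frame'][y0:y0+60,x0:x0+80,::-1],(800,600),interpolation=2)
cv2.imwrite('pics/w7raw.png',im)
a=np.radians(-11.7);X=np.array([np.cos(a),np.sin(a),0]);Y=np.array([-np.sin(a),np.cos(a),0])
S=np.array([.5334,-.2065,.075])
def box(c,l,w,col,X,Y):
    q=[c+X*i*l/2+Y*j*w/2 for i,j in((-1,-1),(1,-1),(1,1),(-1,1))]
    q=(proj(f,q)+.5-[x0,y0])*10
    cv2.polylines(im,[q.astype(int)],True,col,1)
box(S,.0365,.0249,(0,255,0),X,Y);box(S,.027,.0105,(0,255,255),X,Y)
y=np.radians(s['tcp_rot'][2]);tx=np.array([np.cos(y),np.sin(y),0]);ty=np.array([-np.sin(y),np.cos(y),0])
ft=p+[0,0,-.0509]+tx*.0007
box(ft,.024,.007,(0,0,255),tx,ty);box(ft+[0,0,.005],.024,.007,(255,0,255),tx,ty)
box(p+[0,0,.0241]+tx*.0007,.034,.011,(255,255,0),tx,ty)
cv2.imwrite('pics/w7.png',im)
im=f['frame'][:,:,::-1].copy();im=cv2.resize(im[180:360,190:370],(600,600),interpolation=2)
cv2.imwrite('pics/w7b.png',im)
q=proj(f,[p+[0,0,.0241]+tx*(.0007+k*.017) for k in(-1,1)]);print((q+.5-[190,180])*600/180)
```

```text
[[305.2389899  527.56518389]
 [305.94864379 292.33102913]]
```

View pics/w7.png

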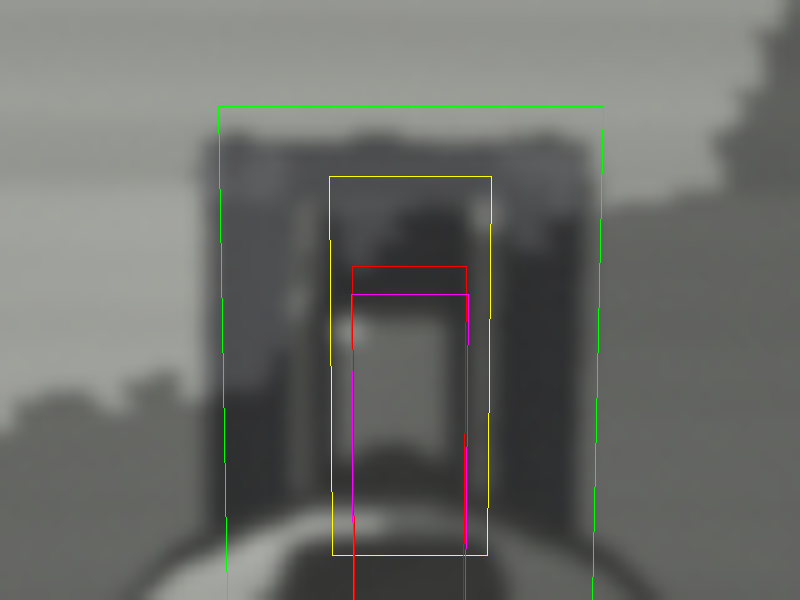

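View pics/w7raw.png

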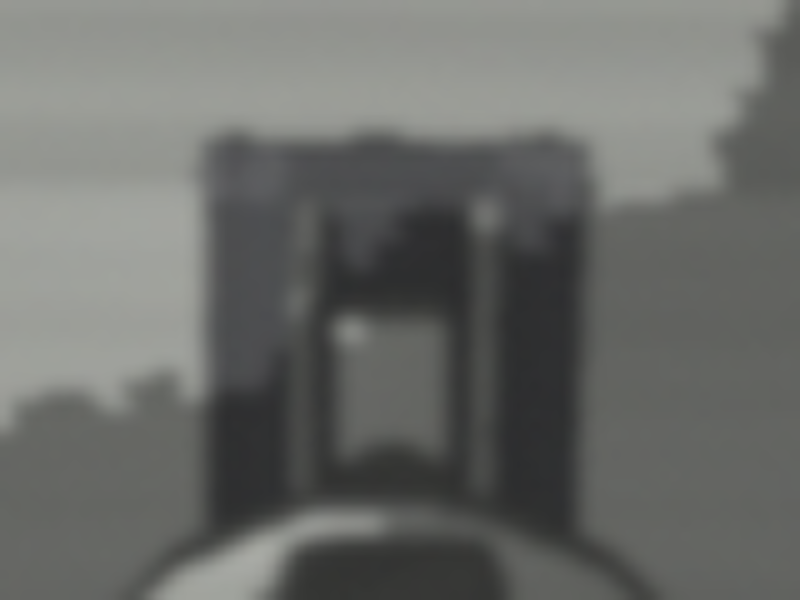

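View pics/w7b.png

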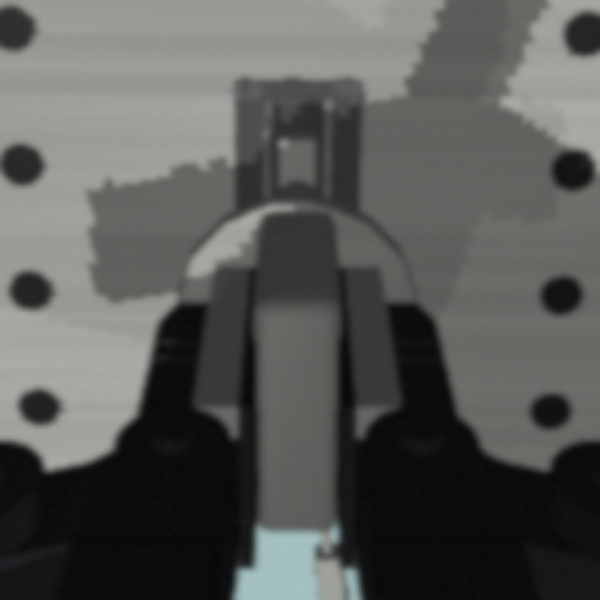

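{"fn": "drive_tool", "kwargs": {"fingers": [5,5,5,5,5,5,5,5], "dp": [[0.4,0,-3],[0.4,0,-6],[0.4,0,-9],[0.4,0,-11],[0.4,0,-12],[0.4,0,-13],[0.4,0,-14],[0.4,0,-14]], "turn": [0,0,0,0,0,0,0,0]}}

```text
clock: 11.15
position: [0.5346, -0.2067, 0.1243]
tcp_rot: [180.0, -0.0, 168.3]
wrist_force: [-0.2, -0.1, -1.2]
finger_gap: 0.0099
```

Run:
```python
from h import *
f=snap('wrist');s=ctrl.get_state();print(s['position'],s['wrist_force'],s['tcp_rot'])
cv2.imwrite('pics/w8.png',cv2.resize(f['frame'][190:250,240:320,::-1],(800,600),interpolation=2))
```

```text
[ 0.53456783 -0.20668374  0.12431143] [-0.64979283 -0.44610613 -1.11501798] [ 1.79994803e+02 -1.99601240e-03  1.68265042e+02]
```

View pics/w8.png

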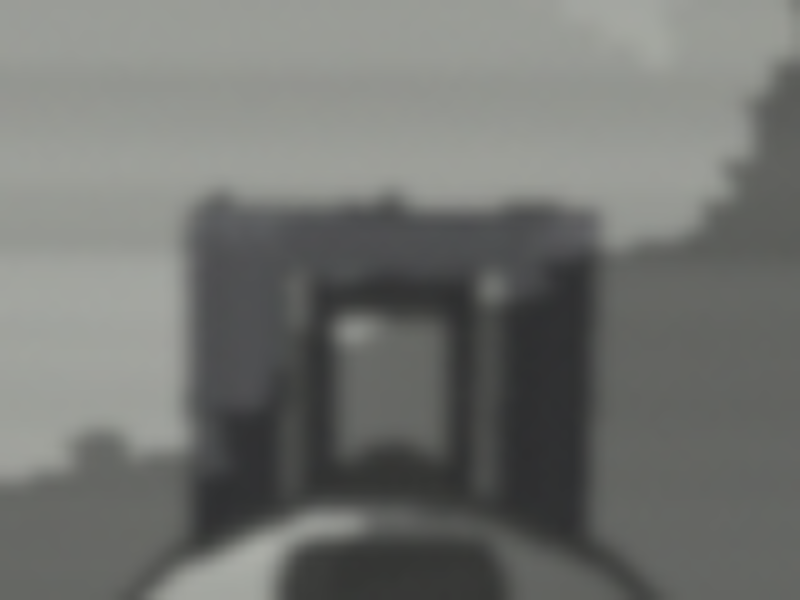

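{"fn": "drive_tool", "kwargs": {"fingers": [5,5,5,5,5,5,5,5], "dp": [[0,0,-1],[0,0,-2],[0,0,-4],[0,0,-6],[0,0,-8],[0,0,-10],[0,0,-12],[0,0,-12]], "turn": [0,0,0,0,0,0,0,0]}}

```text
clock: 12.2
position: [0.5344, -0.2066, 0.1121]
tcp_rot: [180.0, -0.0, 168.3]
wrist_force: [0.4, 0.1, -0.3]
finger_gap: 0.0097
```

{"fn": "drive_tool", "kwargs": {"fingers": [5,5,5,5,5,5,5,5], "dp": [[0,0,-1],[0,0,-2],[0,0,-3],[0,0,-4],[0,0,-5],[0,0,-6],[0,0,-6],[0,0,-6]], "turn": [0,0,0,0,0,0,0,0]}}

```text
clock: 13.2
position: [0.5346, -0.2067, 0.1067]
tcp_rot: [180.0, 0.0, 168.3]
wrist_force: [-1.0, -0.2, 2.7]
finger_gap: 0.0096
```

{"fn": "drive_tool", "kwargs": {"fingers": [5,5,5,5,5,5,5,5], "dp": [[0,0,-1],[0,0,-2],[0,0,-3],[0,0,-3],[0,0,-3],[0,0,-3],[0,0,-3],[0,0,-3]], "turn": [0,0,0,0,0,0,0,0]}}

```text
clock: 14.2
position: [0.5347, -0.2067, 0.1035]
tcp_rot: [-180.0, 0.0, 168.3]
wrist_force: [-2.3, -0.3, 4.4]
finger_gap: 0.0099
```

Run:
```python
from h import *
for i in range(4):
    f=snap('wrist','w%d.png'%(20+i));s=ctrl.get_state();print(s['position'],s['wrist_force'],s['tcp_rot'])
```

```text
[ 0.53468585 -0.20674847  0.10353069] [-0.88642426  0.74623725  5.75770422] [1.79999148e+02 1.85963187e-02 1.68264092e+02]
[ 0.5346736  -0.20674619  0.10350116] [-1.61551601  0.27839703  5.84302772] [1.79998861e+02 1.52272244e-02 1.68268593e+02]
[ 0.53466861 -0.20671536  0.10348179] [-1.70866867  0.27844578  5.41203087] [1.79995936e+02 1.29871612e-02 1.68265138e+02]
[ 0.53467646 -0.20671579  0.10348903] [-0.60120043  1.28398537  5.13276144] [1.79996300e+02 1.50020784e-02 1.68265478e+02]
```

{"fn": "drive_tool", "kwargs": {"fingers": [5,5,5,5,5,5,5,5], "dp": [[0,0,-1],[0,0,-2],[0,0,-3],[0,0,-3.5],[0,0,-3.5],[0,0,-3.5],[0,0,-3.5],[0,0,-3.5]], "turn": [0,0,0,0,0,0,0,0]}}

```text
clock: 15.4
position: [0.5347, -0.2067, 0.1003]
tcp_rot: [-180.0, 0.0, 168.3]
wrist_force: [-1.3, 0.6, 7.6]
finger_gap: 0.0095
```

```bash
cat > st.py <<'E'
from h import *
A=[]
for i in range(4):
    f=snap('wrist','wl.png');s=ctrl.get_state();A.append(np.r_[s['position']*1000,s['wrist_force'],s['tcp_rot'][2],s['wrist_torque'][2]])
print(np.mean(A,0).round(2),s['clock'],s['finger_gap'])
E
python3 st.py
```

```text
[ 534.69 -206.73  100.32   -1.39    1.11    7.06  168.27   -0.  ] 15.6 0.009752427373097589
```

{"fn": "drive_tool", "kwargs": {"fingers": [5,5,5,5,5,5,5,5], "dp": [[0,0,-0.5],[0,0,-1],[0,0,-1.5],[0,0,-2],[0,0,-2],[0,0,-2],[0,0,-2],[0,0,-2]], "turn": [0,0,0,0,0,0,0,0]}}

```text
clock: 16.6
position: [0.5347, -0.2068, 0.0985]
tcp_rot: [-180.0, 0.0, 168.3]
wrist_force: [-1.4, 1.6, 8.4]
finger_gap: 0.0098
```

```bash
python3 st.py
```

```text
[ 5.3470e+02 -2.0674e+02  9.8520e+01 -2.2700e+00  1.3000e+00  8.1600e+00
  1.6827e+02  2.0000e-02] 16.8 0.009505512901989565
```

{"fn": "drive_tool", "kwargs": {"fingers": [5,5,5,5,5,5,5,5], "dp": [[0,0,-0.3],[0,0,-0.6],[0,0,-0.8],[0,0,-1],[0,0,-1],[0,0,-1],[0,0,-1],[0,0,-1]], "turn": [0,0,0,0,0,0,0,0]}}

```text
clock: 17.8
position: [0.5347, -0.2067, 0.0977]
tcp_rot: [-180.0, 0.0, 168.3]
wrist_force: [-1.8, 0.8, 8.9]
finger_gap: 0.0101
```

```bash
python3 st.py
```

```text
[ 534.71 -206.76   97.64   -1.73    0.63    8.56  168.27    0.  ] 18.0 0.009615359614349886
```

{"fn": "drive_tool", "kwargs": {"fingers": [5,5,5,5,5,5,5,5], "dp": [[0,0,-0.2],[0,0,-0.4],[0,0,-0.6],[0,0,-0.8],[0,0,-0.8],[0,0,-0.8],[0,0,-0.8],[0,0,-0.8]], "turn": [0,0,0,0,0,0,0,0]}}

```text
clock: 19.0
position: [0.5348, -0.2068, 0.0976]
tcp_rot: [-180.0, 0.1, 168.3]
wrist_force: [-3.2, 2.4, 13.4]
finger_gap: 0.0101
```

```bash
python3 st.py
```

```text
[ 5.3476e+02 -2.0677e+02  9.7590e+01 -3.0200e+00  1.6500e+00  1.2830e+01
  1.6827e+02 -2.0000e-02] 19.2 0.009900930705370438
```

{"fn": "drive_tool", "kwargs": {"fingers": [5,5,5,5,5,5,5,5], "dp": [[0,0,0.5],[0,0,0.6],[0,-0.1,0.6],[-0.1,-0.2,0.6],[-0.1,-0.2,0.6],[-0.2,-0.3,0.6],[-0.2,-0.4,0.6],[-0.3,-0.4,0.6]], "turn": [0,-0.05,-0.15,-0.25,-0.4,-0.55,-0.7,-0.8]}}

```text
clock: 20.2
position: [0.5359, -0.208, 0.0979]
tcp_rot: [179.9, 0.2, 122.2]
wrist_force: [0.3, 0.3, 8.4]
finger_gap: 0.01
```

```bash
python3 st.py
```

```text
[ 5.3592e+02 -2.0799e+02  9.7920e+01  9.0000e-02 -3.1000e-01  8.4500e+00
  1.2232e+02 -2.0000e-02] 20.4 0.010214565747797555
```

View pics/wl.png

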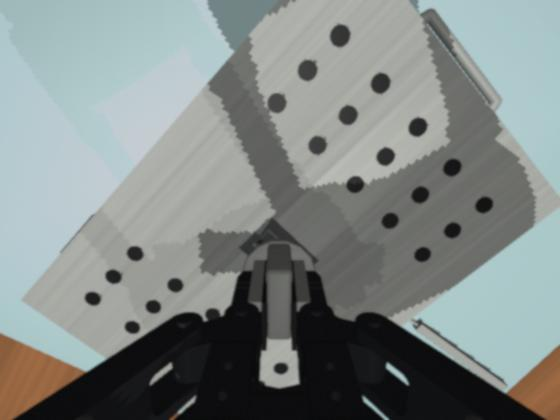

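{"fn": "drive_tool", "kwargs": {"fingers": [5,5,5,5,5,5,5,5], "dp": [[-0.1,0,0],[-0.2,0,0],[-0.3,0,0],[-0.3,0,0],[-0.4,0,0],[-0.4,0,0],[-0.4,0,0],[-0.4,0,0]], "turn": [-0.15,-0.3,-0.45,-0.6,-0.7,-0.77,-0.77,-0.77]}}

```text
clock: 21.4
position: [0.5358, -0.2079, 0.098]
tcp_rot: [179.7, 0.1, 78.3]
wrist_force: [0.1, 1.0, 8.6]
finger_gap: 0.0096
```

```bash
python3 st.py
```

```text
[ 5.3578e+02 -2.0790e+02  9.7970e+01  1.7000e-01  3.4000e-01  8.1400e+00
  7.8300e+01 -4.0000e-02] 21.6 0.010010358401864766
```

View pics/wl.png

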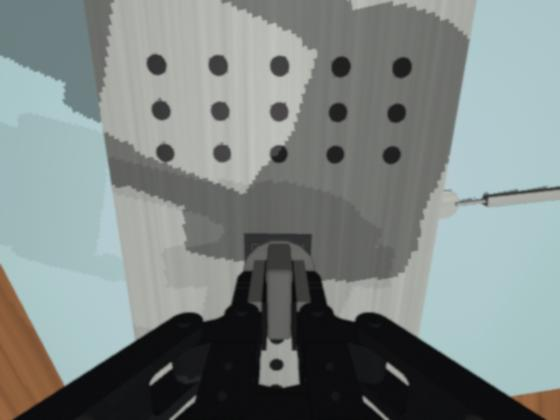

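{"fn": "drive_tool", "kwargs": {"fingers": [5,5,5,5,5,5,5,5], "dp": [[0,0,0.5],[0,0,1],[0,0,1.5],[0,0,2],[0,0,2.5],[0,0,3],[0,0,3.5],[0,0,4]], "turn": [0,0,0,0,0,0,0,0]}}

```text
clock: 22.6
position: [0.5358, -0.2078, 0.1016]
tcp_rot: [179.7, 0.1, 78.3]
wrist_force: [0.4, -0.7, 5.7]
finger_gap: 0.0099
```

```bash
python3 st.py
```

```text
[ 5.3577e+02 -2.0787e+02  1.0162e+02  6.0000e-01  5.0000e-02  6.6000e+00
  7.8300e+01 -3.0000e-02] 22.8 0.009687904088062225
```

{"fn": "drive_tool", "kwargs": {"fingers": [5,5,5,5,5,5,5,5], "dp": [[0,0,0.3],[0,0,0.6],[0,0,0.9],[0,0,1.2],[0,0,1.6],[0,0,1.6],[0,0,1.6],[0,0,1.6]], "turn": [0,0,0,0,0,0,0,0]}}

```text
clock: 23.8
position: [0.5358, -0.2078, 0.103]
tcp_rot: [179.7, 0.0, 78.3]
wrist_force: [1.0, -0.1, 5.4]
finger_gap: 0.0097
```

```bash
python3 st.py
```

```text
[ 5.3577e+02 -2.0788e+02  1.0303e+02  1.2900e+00  8.0000e-02  5.3700e+00
  7.8300e+01  1.0000e-02] 24.0 0.009915593262191057
```

One more small rise to confirm that it is caught.

{"fn": "drive_tool", "kwargs": {"fingers": [5,5,5,5,5,5,5,5], "dp": [[0,0,0.3],[0,0,0.6],[0,0,0.8],[0,0,1],[0,0,1],[0,0,1],[0,0,1],[0,0,1]], "turn": [0,0,0,0,0,0,0,0]}}

```text
clock: 25.0
position: [0.5355, -0.2078, 0.1032]
tcp_rot: [179.8, 0.0, 78.3]
wrist_force: [5.1, -3.1, 0.4]
finger_gap: 0.0095
```

```bash
python3 st.py
```

```text
[ 5.3547e+02 -2.0778e+02  1.0323e+02  4.9600e+00 -1.7600e+00 -3.3000e-01
  7.8300e+01  0.0000e+00] 25.2 0.009834798446724276
```

{"fn": "drive_tool", "kwargs": {"fingers": [5,5,12,20,30,40,50,60], "dp": [[0,0,-0.6],[0,0,-0.6],[0,0,-0.6],[0,0,-0.6],[0,0,-0.6],[0,0,-0.6],[0,0,-0.6],[0,0,-0.6]], "turn": [0,0,0,0,0,0,0,0]}}

```text
clock: 26.2
position: [0.5338, -0.2071, 0.1026]
tcp_rot: [-180.0, -0.0, 78.3]
wrist_force: [0.7, 0.5, -0.4]
finger_gap: 0.0597
```

{"fn": "drive_tool", "kwargs": {"fingers": [70,80,80,80,80,80,80,80], "dp": [[0,0,0],[0,0,0],[0,0,10],[0,0,30],[0,0,55],[0,0,80],[0,0,110],[0,0,140]], "turn": [0,0,0,0,0,0,0,0]}}

```text
clock: 27.2
position: [0.5339, -0.2071, 0.2444]
tcp_rot: [179.9, 0.0, 78.3]
wrist_force: [0.4, 0.3, 0.7]
finger_gap: 0.0801
```

{"fn": "drive_tool", "kwargs": {"fingers": [80,80,80,80,80,80,80,80], "dp": [[0,20,0],[0,60,0],[0,110,0],[0,160,0],[0,200,0],[0,220,0],[0,220,0],[0,220,0]], "turn": [0,0,0,0,0,0,0,0]}}

```text
clock: 28.2
position: [0.5339, 0.0119, 0.2424]
tcp_rot: [-180.0, 0.1, 78.3]
wrist_force: [-1.0, -0.1, -0.0]
finger_gap: 0.0801
```

Run:
```python
from h import *
s=ctrl.get_state();print(s['position'],s['wrist_force'],s['finger_gap'],s['clock'])
F={n:snap(n,n+'9.png') for n in ['side','top']}
obs=[]
for n,f in F.items():
    for q in ['key_grip','dish','jar','mirror']:
        r=ctrl.pinpoint(f,q);print(n,q,[(np.round(x['pixel'],1).tolist(),round(x['p'],2)) for x in r[:2]])
        if q=='key_grip' and r: obs.append((f,r[0]['pixel']))
print(tri(obs))
A=[]
for n in F:
    f=F[n];c=proj(f,[.5334,-.2065,.1])[0].astype(int)
    A.append(cv2.resize(f['frame'][c[1]-30:c[1]+30,c[0]-25:c[0]+25,::-1],(400,480),interpolation=2))
cv2.imwrite('pics/end.png',np.hstack(A))
```

```text
[0.53391675 0.01187415 0.24240658] [-1.02110858 -0.0524001  -0.02086544] 0.0800655959647095 28.2
side key_grip [([242.3, 312.0], 0.78), ([241.4, 326.3], 0.6)]
side dish [([360.3, 237.9], 0.88), ([353.1, 190.0], 0.21)]
side jar [([352.7, 187.7], 0.98), ([240.7, 326.5], 0.67)]
side mirror [([394.9, 348.1], 0.65)]
top key_grip [([410.6, 263.6], 0.59), ([405.2, 264.0], 0.59)]
top dish [([296.2, 148.9], 0.72)]
top jar [([238.6, 140.0], 0.76)]
top mirror [([404.8, 154.7], 0.62)]
(array([ 0.53418403, -0.20737265,  0.10805176]), [array([-1.5,  0.3]), array([-0.1, -1.2])])
```

View pics/end.png

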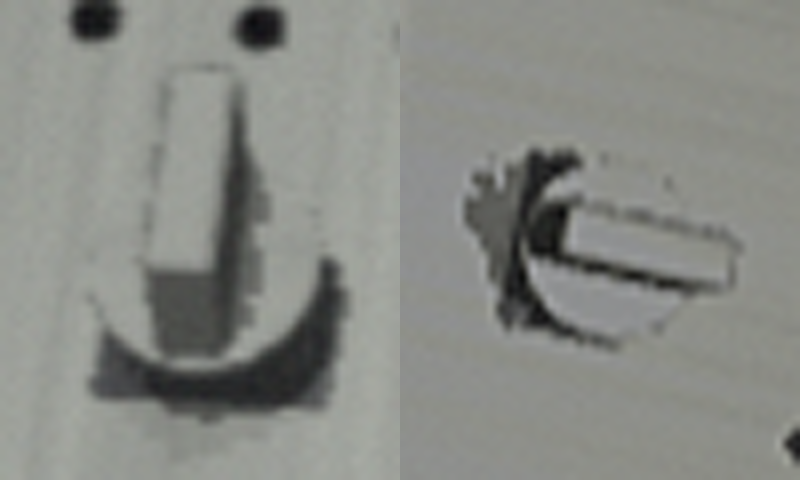

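View pics/side9.png

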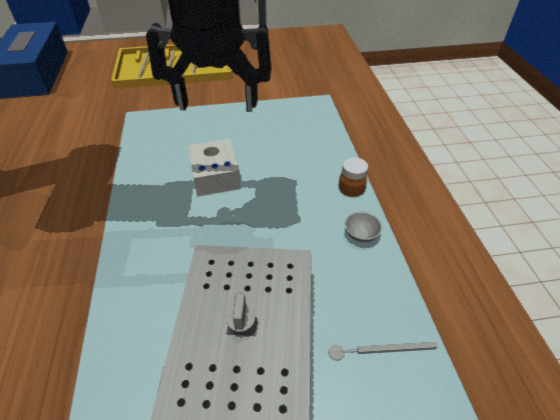

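Run:
```python
from h import *
F={n:snap(n) for n in ['side','top']}
C={'side':[(172,68),(240,68),(213,270),(150,268)],'top':[(175,203),(335,240),(328,288),(165,255)]}
cs=[]
for n,f in F.items():
    c=proj(f,[.5334,-.2065,.1])[0].astype(int)-[25,30]
    px=np.array(C[n])/8+c-.5
    P=np.array([atz(f,p,.1275)*1000 for p in px]);print(n,P[:,:2].round(1).tolist(),P.mean(0).round(1)); cs.append((f,px.mean(0)))
    e=P[[3,2]].mean(0)-P[[0,1]].mean(0) if n=='side' else P[[1,2]].mean(0)-P[[0,3]].mean(0)
    print('yaw',np.degrees(np.arctan2(e[1],e[0])))
print(tri(cs))
```

```text
side [[531.2, -192.3], [541.2, -193.9], [534.2, -226.1], [525.4, -224.4]] [ 533.  -209.2  127.5]
yaw -101.14454221315492
top [[540.3, -192.7], [533.7, -223.3], [524.5, -221.6], [530.3, -190.5]] [ 532.2 -207.   127.5]
yaw -101.25193645722486
(array([ 0.53258949, -0.20785743,  0.12459381]), [array([-0.2,  0. ]), array([-0. , -0.2])])
```

```bash
python3 -c "
from bench import ctrl
print(ctrl.sign_off())"
```

```text
the job is handed in; nothing more can be done
None
```

The stud is caught upright in the slot of the case lid and released, and the job is handed in; no verdict was reported.

I lifted it out of the rest block and put the foot bar through the slot with no sign of touching the lid. The sprung cup met the foot about 18 mm down. I pressed gently until it bottomed, with a highest reading of about 13 N (about 15 N on the stud). Then I turned it ninety degrees clockwise and eased it up. It stopped 5.5 mm above the bottom and would go no higher, so it is caught. I let go and backed the arm away at about 28 s, leaving it clear of everything.

What the last checks showed:
- **Wing direction:** across the slot to within about 1°.
- **Position:** the point amid the wing is within about 1.5 mm of the slot's centre seen from above, and 33 to 38 mm above the lid top, with the two camera estimates and the arm's own reading spread over that range.
- **Upright:** the lean is below about 0.05 rad.
- **Other things:** the dish, jar and mouth mirror are in the same image positions to within 3 pixels, as close as the networks can tell.

Two checks disagreed slightly:
- The measured tool position moved about 1 mm sideways during the quarter turn.
- About 5 N of side force showed at the catch just before I let go. I lowered 0.6 mm to ease it, and the force was near zero once the fingers opened.

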